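# Vent the air unit, then set its wheel valve two turns open

### The arm

A 6-joint arm with a two-finger parallel gripper is mounted at the origin on a cart in front of the work surface, level with it; the furniture and walls round the work are solid. World frame = base frame: x ahead of the robot, y to its left, z up, the work surface at z = 0. Lengths are in m, angles in rad, forces in N, time in s.
With the tool pointing down it reaches from about 0.375 to 0.975 m from the base axis. Payload 3.8 kg.
Tool frame: the origin (TCP) lies between the finger pads, 19 mm behind the fingertips; this is the grasp point; z points along the fingers, y is the line along which they close (so a half turn about z gives the same grasp; the last joint's range is limited). The gripper opens to 85 mm and grips with 20 to 120 N. Pads are 22 mm wide; open, the fingers measure 114 mm over their backs; the gripper's body (76 mm by 85 mm) begins 54 mm behind the grasp point. The pads swing forward as they close: fully open they stand 13 mm farther back than shut.
Start: joints at [1.231, 0.264, 1.604, -0, 1.274, -0.037], TCP at [0.201, 0.644, 0.25] pointing down, gripper open.
Joint ranges: [-2.63, 2.63], [-0.94, 2.18], [0.31, 2.57], [-1.31, 4.45], [0, 2.66], [-2.55, 2.55]. Speed limits (rad/s): [2.57, 2.57, 3.14, 3.14, 3.14, 3.14].

### API

Orientations are given as a rotation vector (axis times angle).
In Python, from workcell import bot, optics gives the robot as it stands.
- The arm moves only by the shell command python3 -m jog 'ROWS' [OPENING] [FORCE]. ROWS is JSON, a list of rows, each an object of numbers: "dx", "dy", "dz": the shift along the tool's x, y, z in mm; "ax", "ay", "az": the turn, a rotation vector about the tool's x, y, z in degrees. A call has 1 to 20 rows; each row shifts and turns the commanded pose from where the row before left it, along the tool's axes as they then stand; what a row does not reach is not made up. A row lasts 1/12 s, in which the tool goes at most 41.7 mm and 7.16 degrees, less where a joint would pass 70% of its speed; a pose out of reach is approached as far as the arm can. A call with a gripper value outside its range is refused whole. OPENING is the opening, from 0 (shut) to 1 (fully open), set as the call begins (- or left out, the last holds). The fingers move at their own pace and stop on an object; FORCE is the grip in N (left out, the last holds). Time passes only in rows, so rows that do not move let the fingers close. It gives the time, the measured TCP pose, the force, the opening and the grip force at its end, in the units of the state.
- bot.read_state(): the state, without advancing time (a new reading comes with each control period).
- optics.read_camera(name): name is "scene" or "top"; returns a dict with "img" (480x640x3 uint8, red, green, blue), "vertical_fov" (degrees; the focal length in pixels is half the picture's height over the tangent of half this angle, whatever the lens; pixels are square), "cx", "cy" (the principal point, pixels), "k1" (the pictures are not rectified: a ray, as slopes to the right and down, at radius r is drawn at 1 + k1 r^2 times it, then the intrinsics apply), "R" (3x3) and "t" (3): a world point X has camera coordinates R X + t. Camera axes: x right, y down, z forward; pixel columns grow to the right and rows downward; lengths in m; the calibration is good to about 2 mm. A picture is of the moment at which its call begins. There is no depth.
- bot.finish_job(): hands the job in; it is judged then, once.
The state is a dict: "time": time; "q": joint angles; "joint_vel": joint speeds; "joint_torque": joint torques, N m; "tool_pos": TCP position; "tcp_rot": TCP orientation; "wrist_force": force on the tool from outside, world axes, zero at the start; "torque": the same for the moment, N m; "width": opening from 0.0 (shut) to 1.0 (fully open); "grip_force": force on a finger pad.
Only numpy, scipy, OpenCV 4.12 (cv2) and the standard library are available. Lean on these libraries where they do the work, as an engineer would, in place of code of your own. Each camera call takes 0.05 s, during which the arm holds its last target. There are 200 camera calls.

### The job

Give the air unit its starting setting. With the tip of the small screwdriver press the recessed spring button in the front of the unit fully in and keep it in for about a second, to let out the trapped air, and lay the screwdriver back down on the table. Then close the wheel valve (clockwise) to its stop, back it off exactly two full turns and finish with the gripper still holding the handle of the wheel there, at rest, ready for the air to come on; leave the tape roll, loupe and brass weight where they are.

Things in the scene. Friction and masses are not known exactly. Their poses are not given: they have to be found in the camera images.
- air_unit: Aluminium base plate 120 x 240 x 8 mm fixed to the table: on its left a block-shaped vent valve with a black coil, in the middle a small gauge, on its right a brass valve with a handwheel. Only the wheel's handle stands higher than 130 mm. Origin on the table, mid-depth of the plate, 5 mm right of its mid-width; x points from its front to its back, y to its left, z up.
- button_mouth (a point): Centre of the mouth of the round recess (14 mm wide, chamfered) in the flat front face of the vent valve, 52 mm above the table; axes as the air unit's: +x points straight into the recess. The front face measures 44 x 44 mm and the plate stands out 15 mm in front of it below.
- vent_button (a joint): Travel of the brass spring button (11 mm across) in the recess, m: 0 when released, when its flat face lies 5 mm behind the mouth; 0.005 fully in, 10 mm behind the mouth. It moves along +x of button_mouth, springs back by itself, and needs 1.5 N to start and 5 N to be fully in.
- screwdriver: Small loose screwdriver, 143 mm long, about 55 g, lying on the table. Origin at mid-length on its underside (the table); z up, and its axis lies at z = +9 mm. The tip (4 mm wide, shaft 5 mm thick) is at y = -72 mm; the handle, 18 mm thick, reaches from y = +4 to +72 mm. Behind it, from about x = 0.58 m on, a tall microscope stands on a black plate: keep the wrist clear of it.
- valve (a joint): Angle of the handwheel in rad, counted over several turns: 0 closed, at its hard stop; grows as the wheel is turned anticlockwise seen from above (opening), so two turns open is 12.57. It turns with about 0.1 N m of friction and stays where it is left; at the start it is less than one turn open. Wheel and handle rise 2 mm a turn as it opens.
- wheel_axis (a point): Point on the vertical axis of the handwheel at the level of the rim's upper side when closed, 110 mm above the table; fixed to the air unit, axes as the air unit's. Wheel 102 mm across over the rim (rim 12 mm thick).
- crank: The handle of the wheel: a black upright grip, 17 mm thick and 46 mm tall, that turns freely on its pin so that the gripper need not turn with the wheel. It stands 45 mm from the wheel's axis; when the valve is closed it stands in the -x direction of wheel_axis. Origin at its lower end, 3 mm above the rim, z up.
- handle (a point): Point on the axis of the handle, 24 mm above its lower end (22 mm below its top).
- tape_roll: Roll of masking tape, 68 mm across, 18 mm high, a bystander. Origin at the centre of its underside.
- loupe: Black stand loupe, 37 mm across, 31 mm high, a bystander. Origin at the centre of its underside.
- brass_weight: Brass weight with a knob, 22 mm across, 33 mm high, a bystander. Origin at the centre of its underside.

How it is judged:
By the outcome, as a careful person would: the job done as asked, in the order asked, and still so for the second after the job is handed in, while the arm keeps its last pose, push and grip.
It also fails if it takes over 72 s, if anything falls off the work surface, if the arm or the gripper's body presses on something with over 40 N, if the wrist force passes 120 N, or if a joint passes its speed limit or range.

## Working session

There is one attempt and no reset: what is moved stays moved. The work goes in short steps, Python scripts to look and compute and a shell command to move; the robot and the scene stay as the last step left them, time stands still between calls to the robot, and variables do not carry over. Pictures are saved under pics/ and viewed, at most 10 in all, crops included, and the job is handed in when it is done.

```bash
ls; mkdir -p pics; python3 - <<'E'
from workcell import bot, optics
import cv2,pickle
for n in("scene","top"):
    c=optics.read_camera(n); pickle.dump(c,open(f'pics/{n}0.pkl','wb')); cv2.imwrite(f'pics/{n}0.png',c['img'][:,:,::-1])
    print(n,c['vertical_fov'],c['cx'],c['cy'],c['k1'],c['R'],c['t'])
print(bot.read_state())
E
```

```text
pics
scene 57.38228974540065 315.15695409136015 241.14397301464774 -0.06091964467355659 [[-0.71059794 -0.70357152  0.00613774]
 [-0.32766999  0.32319754 -0.88779261]
 [ 0.6226419  -0.63287476 -0.46020278]] [0.38635089 0.2736089  0.67712058]
top 49.77911687676784 317.6923964863615 235.17599334083795 -0.07447161069544724 [[-0.01662636 -0.9996976  -0.01811811]
 [-0.9838888   0.0195841  -0.17770561]
 [ 0.1780067   0.01487161 -0.98391689]] [-0.00891031  0.58535056  0.99871011]
{'time': 0.1, 'q': array([ 1.23105561e+00,  2.64666443e-01,  1.60526465e+00, -1.21877135e-05,
        1.27367527e+00, -3.69021229e-02]), 'joint_vel': array([ 0.00073737, -0.00074213, -0.00306272, -0.00019283,  0.00056971,
       -0.00026233]), 'joint_torque': array([ 3.67047960e-05, -5.16703570e+01, -3.68592632e+01,  4.88915293e-05,
        6.27790665e-03, -2.25301864e-05]), 'tool_pos': array([0.20110366, 0.64369003, 0.24877944]), 'tcp_rot': array([-0.47382112, -3.10528447,  0.00311027]), 'wrist_force': array([-0.34206681,  0.3131441 , -0.27980111]), 'torque': array([-0.01173753,  0.05496582,  0.00521107]), 'grip_force': 0.0, 'width': 0.9985858046494076}
```

View pics/scene0.png

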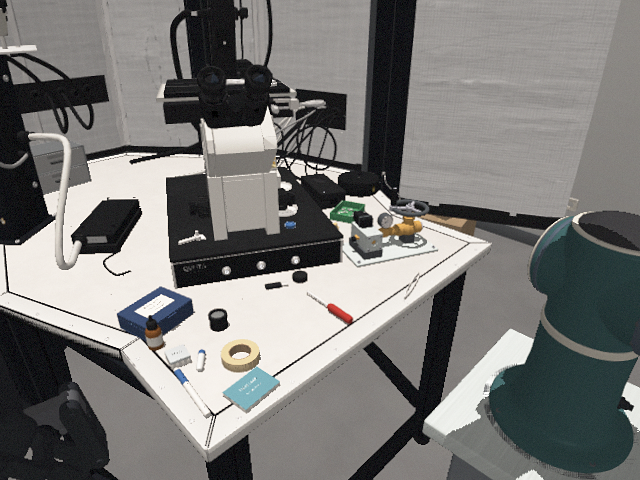

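View pics/top0.png

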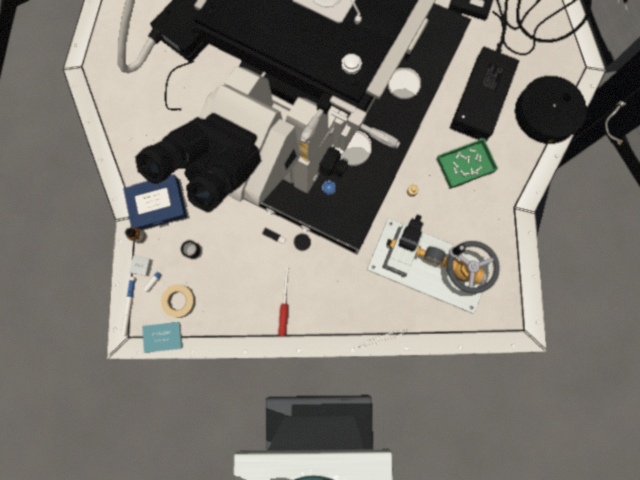

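```bash
cat > h.py <<'E'
import numpy as np,cv2,pickle
from scipy.spatial.transform import Rotation as Rn
def K(c):
    f=240/np.tan(np.radians(c['vertical_fov'])/2)
    return np.array([[f,0,c['cx']],[0,f,c['cy']],[0,0,1]])
D=lambda c:np.array([c['k1'],0,0,0,0.])
def proj(c,X):
    return cv2.projectPoints(np.atleast_2d(np.array(X,float)),cv2.Rodrigues(c['R'])[0],c['t'],K(c),D(c))[0][:,0]
def ray(c,uv):
    p=cv2.undistortPoints(np.array(uv,float).reshape(-1,1,2),K(c),D(c))[:,0]
    d=np.c_[p,np.ones(len(p))]@c['R']
    return -c['R'].T@c['t'],d
def onz(c,uv,z):
    o,d=ray(c,uv); return o+d*((z-o[2])/d[:,2])[:,None]
def load(n): return pickle.load(open(f'pics/{n}.pkl','rb'))
E
python3 - <<'E'
from h import *
t=load('top0')['img'][:,:,::-1]; s=load('scene0')['img'][:,:,::-1]
a=cv2.resize(t[205:325,355:515],None,fx=5,fy=5,interpolation=2)
cv2.imwrite('pics/c1.png',a)
b=cv2.resize(s[185:275,325:445],None,fx=6.6,fy=6.6,interpolation=2)
cv2.imwrite('pics/c2.png',b)
c=load('top0')
# red handle + shaft
for n in('top0','scene0'):
    c=load(n); hsv=cv2.cvtColor(c['img'],cv2.COLOR_RGB2HSV)
    m=(((hsv[...,0]<6)|(hsv[...,0]>174))&(hsv[...,1]>150)&(hsv[...,2]>80)).astype('uint8')
    k,l,st,ce=cv2.connectedComponentsWithStats(m)
    for i in range(1,k):
        if st[i,4]>60:
            ys,xs=np.where(l==i); P=onz(c,np.c_[xs,ys],.009)
            mu=P.mean(0); u=np.linalg.svd((P-mu)[:,:2],full_matrices=False)[2][0]; u=u*np.sign(u[0]); pr=(P-mu)[:,:2]@u
            print(n,st[i],mu,np.degrees(np.arctan2(u[1],u[0])),pr.min(),pr.max(),'mid',mu[:2]+u*(.038))
E
```

```text
top0 [279 305   9  31 192] [0.41665178 0.05601809 0.009     ] -5.14567257082357 -0.030991772448786058 0.031062872697774965 mid [0.45449863 0.05260994]
scene0 [327 304  25  19 196] [0.41793527 0.05663741 0.009     ] -7.277728965275349 -0.03710985030024071 0.03677954802548347 mid [0.45562913 0.05182361]
```

View pics/c1.png

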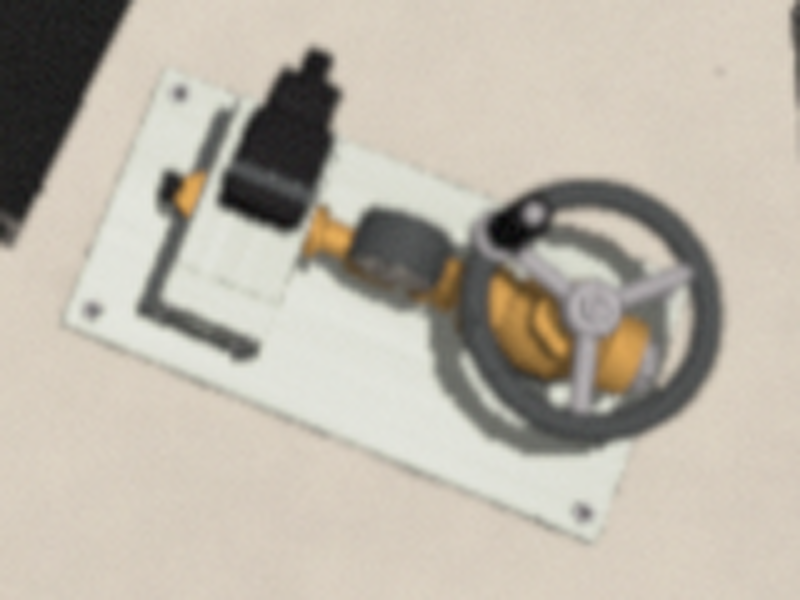

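View pics/c2.png

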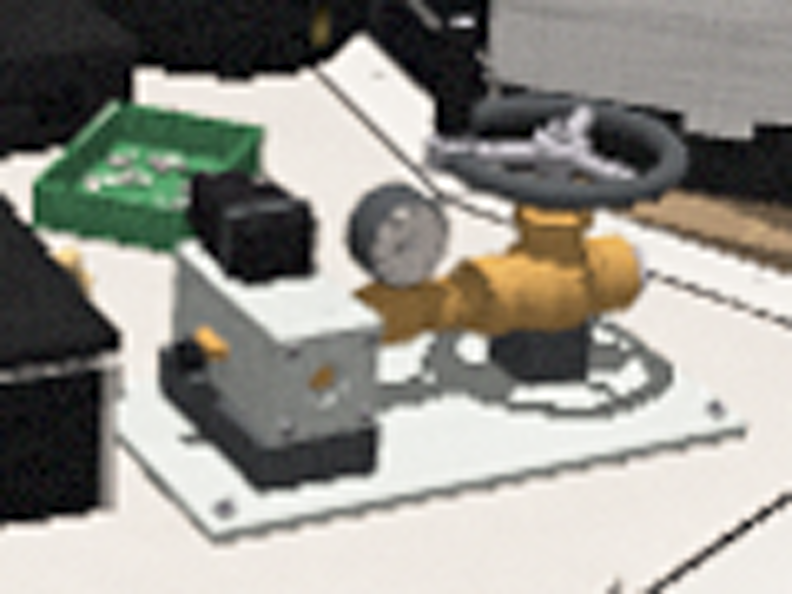

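```bash
python3 - <<'E'
from h import *
T=load('top0');S=load('scene0')
c1=lambda p:(np.array(p,float)+.5)/5-.5+[355,205]
c2=lambda p:(np.array(p,float)+.5)/6.6-.5+[325,185]
co=onz(T,c1([[65,325],[597,543],[165,70],[93,310],[583,512],[180,93]]),.008)
print(co.round(4)); print([np.linalg.norm(co[a]-co[b]).round(4) for a,b in((0,1),(0,2),(3,4),(3,5))])
cs=onz(S,c2([[222,540],[745,430]]),.008);print('scene FL FR',cs.round(4),np.linalg.norm(cs[0]-cs[1]))
for nm,a in(('top',co),('scene',cs)):
    v=a[1]-a[0];print(nm,'yaw',np.degrees(np.arctan2(v[1],v[0]))+90)
v=co[1]-co[0];yaw=np.arctan2(v[1],v[0])+np.pi/2
ex=np.array([np.cos(yaw),np.sin(yaw),0]);ey=np.array([-ex[1],ex[0],0])
org=(co[0]+co[1])/2+ex*.06-ey*.005;org[2]=0
print('org',org,'yaw',np.degrees(yaw))
print('wheel top',onz(T,c1([[592.5,309]]),.106), 'hub',onz(T,c1([[593,305]]),.111))
# scene rim outer extents
print('wheel scene',onz(S,c2([[576,150]]),.108))
hb=onz(T,c1([[497,235]]),.113);ht=onz(T,c1([[537,213]]),.159);print('handle',hb,ht)
# button: scene ray meets front face plane (x_local=-.045)
o,d=ray(S,c2([[325,380]]));d=d[0];s=((org-o)@ex-.045)/(d@ex);P=o+s*d
print('button',P,'local',(P-org)@ex,(P-org)@ey,P[2])
# front face corners TL,TR
for q in([[240,445],[380,430],[258,345],[380,325]]):
    o,d=ray(S,c2([q]));d=d[0];s=((org-o)@ex-.045)/(d@ex);P=o+s*d;print('face',q,(P-org)@ey,P[2])
# vent block top front edge from top image at z=.074
q=onz(T,c1([[167,263],[283,305]]),.074);print('face edge top', [( (p-org)@ex,(p-org)@ey) for p in q])
# shaft tip in top
print('tip',onz(T,[[289,267]],.009))
im=T['img'][262:306,280:296].astype(int).sum(2)
for r in range(0,44,4):print(r+262,im[r])
E
```

```text
[[ 0.5179 -0.1221  0.008 ]
 [ 0.4227 -0.3396  0.008 ]
 [ 0.626  -0.1684  0.008 ]
 [ 0.5239 -0.1341  0.008 ]
 [ 0.4355 -0.3346  0.008 ]
 [ 0.6159 -0.1743  0.008 ]]
[np.float64(0.2374), np.float64(0.1176), np.float64(0.2191), np.float64(0.1004)]
scene FL FR [[ 0.5114 -0.1161  0.008 ]
 [ 0.4194 -0.3298  0.008 ]] 0.23262698855729164
top yaw -23.642589354323093
scene yaw -23.298252349630047
org [ 0.52321303 -0.25949949  0.        ] yaw -23.642589354323093
wheel top [[ 0.5089288  -0.31600676  0.106     ]] hub [[ 0.50988551 -0.3148694   0.111     ]]
wheel scene [[ 0.50139256 -0.31433109  0.108     ]]
handle [[ 0.53720509 -0.2793223   0.113     ]] [[ 0.53839202 -0.28290755  0.159     ]]
button [ 0.51189748 -0.17313634  0.05342716] local -0.04500000000000025 0.07457637335378137 0.05342715774863821
face [240, 445] 0.10886095595469261 0.03247343811472303
face [380, 430] 0.04882737962853052 0.027133271587673535
face [258, 345] 0.10394927111587002 0.07340084606111308
face [380, 325] 0.05278116717987497 0.07252198637720386
face edge top [(np.float64(-0.030627981856890425), np.float64(0.09756023783
[... 190 characters left out ...]

266 [619 623 624 628 624 628 628 624 613 619 618 620 623 627 625 620]
270 [624 624 620 625 615 615 629 632 607 604 613 621 619 618 625 621]
274 [630 618 624 624 615 616 633 586 588 613 619 616 619 617 616 614]
278 [613 612 617 620 623 647 629 530 557 606 621 623 622 620 622 619]
282 [615 610 615 601 600 635 609 548 576 609 611 617 612 618 626 624]
286 [614 615 615 611 607 633 594 580 611 614 611 612 616 617 622 620]
290 [617 618 619 621 644 633 534 554 611 613 609 613 616 616 622 619]
294 [619 621 603 599 624 535 445 540 603 611 612 611 611 618 618 615]
298 [626 622 615 605 637 570 474 548 605 612 603 610 611 619 617 621]
302 [607 584 575 578 588 473 405 522 599 614 611 618 614 615 617 618]
```

```bash
cat > go.py <<'E'
import sys;from h import *
from workcell import bot
def st():
    s=bot.read_state();R=Rn.from_rotvec(s['tcp_rot']).as_matrix();return s,R
def to(p,phi):
    """print turn az (deg) then shift in the tool axes after turning"""
    s,R=st();cur=np.degrees(np.arctan2(R[1,0],R[0,0]));az=-((phi-cur+180)%360-180)
    f=np.radians(phi);G=np.array([[np.cos(f),np.sin(f),0],[np.sin(f),-np.cos(f),0],[0,0,-1]])
    e=Rn.from_matrix(R.T@G).as_rotvec(degrees=True)
    print('t',s['time'],'pos',s['tool_pos'].round(4),'phi',cur.round(2),'turn',e.round(2),'shift mm',(G.T@(np.array(p)-s['tool_pos'])*1e3).round(1),'F',s['wrist_force'].round(2),'w',round(s['width'],3),'g',round(s['grip_force'],1),'q6',s['q'][5].round(2))
if __name__=='__main__': a=[float(x) for x in sys.argv[1:]];to(a[:3],a[3])
E
python3 go.py .417 .0562 .12 174
```

```text
t 0.1 pos [0.2011 0.6437 0.2488] phi 162.65 turn [ -0.11  -0.02 -11.35] shift mm [-276.1 -561.7  128.8] F [-0.34  0.31 -0.28] w 0.999 g 0.0 q6 -0.04
```

```bash
python3 -m jog '[{"az":-5.7},{"az":-5.65},{"dx":-15.3,"dy":-31.2},{"dx":-15.3,"dy":-31.2},{"dx":-15.3,"dy":-31.2},{"dx":-15.3,"dy":-31.2},{"dx":-15.3,"dy":-31.2,"dz":7},{"dx":-15.3,"dy":-31.2,"dz":7},{"dx":-15.3,"dy":-31.2,"dz":7},{"dx":-15.3,"dy":-31.2,"dz":7},{"dx":-15.3,"dy":-31.2,"dz":7},{"dx":-15.3,"dy":-31.2,"dz":7},{"dx":-15.3,"dy":-31.2,"dz":7},{"dx":-15.3,"dy":-31.2,"dz":7},{"dx":-15.3,"dy":-31.2,"dz":10},{"dx":-15.3,"dy":-31.2,"dz":10},{"dx":-15.3,"dy":-31.2,"dz":10},{"dx":-15.3,"dy":-31.2,"dz":10},{"dx":-15.3,"dy":-31.2,"dz":10},{"dx":-15.3,"dy":-31.2,"dz":10}]' 0.45 50; python3 go.py .417 .0562 .12 174
```

```text
t 0.1 pos [0.2011 0.6437 0.2488] phi 162.65 turn [ -0.11  -0.02 -11.35] shift mm [-276.1 -561.7  128.8] F [-0.34  0.31 -0.28] w 0.999 g 0.0 q6 -0.04invalid input
```

```bash
python3 -m jog '[{"az":-5.7},{"az":-5.65}]' 0.45; python3 -m jog --help | head -20
```

```text
invalid input
invalid input: not JSON, or not a number
```

```bash
python3 -m jog '[{"dx":0,"dy":0,"dz":0,"ax":0,"ay":0,"az":-5.7},{"dx":0,"dy":0,"dz":0,"ax":0,"ay":0,"az":-5.65}]' 0.45 50 || python3 -m jog '[{"az":-5.7},{"az":-5.65}]'
```

```text
time: 0.27
tool_pos: [0.2012, 0.6439, 0.2491]
tcp_rot: [-0.157, -3.137, 0.002]
wrist_force: [-1.1, 0.9, -0.4]
width: 0.745
grip_force: 0.0
```

```bash
python3 -m jog '[{"dx":-15.3,"dy":-31.2,"dz":0,"ax":0,"ay":0,"az":0},{"dx":-15.3,"dy":-31.2,"dz":0,"ax":0,"ay":0,"az":0},{"dx":-15.3,"dy":-31.2,"dz":0,"ax":0,"ay":0,"az":0},{"dx":-15.3,"dy":-31.2,"dz":7,"ax":0,"ay":0,"az":0},{"dx":-15.3,"dy":-31.2,"dz":7,"ax":0,"ay":0,"az":0},{"dx":-15.3,"dy":-31.2,"dz":7,"ax":0,"ay":0,"az":0},{"dx":-15.3,"dy":-31.2,"dz":7,"ax":0,"ay":0,"az":0},{"dx":-15.3,"dy":-31.2,"dz":7,"ax":0,"ay":0,"az":0},{"dx":-15.3,"dy":-31.2,"dz":7,"ax":0,"ay":0,"az":0},{"dx":-15.3,"dy":-31.2,"dz":7,"ax":0,"ay":0,"az":0},{"dx":-15.3,"dy":-31.2,"dz":7,"ax":0,"ay":0,"az":0},{"dx":-15.3,"dy":-31.2,"dz":10,"ax":0,"ay":0,"az":0},{"dx":-15.3,"dy":-31.2,"dz":10,"ax":0,"ay":0,"az":0},{"dx":-15.3,"dy":-31.2,"dz":10,"ax":0,"ay":0,"az":0},{"dx":-15.3,"dy":-31.2,"dz":10,"ax":0,"ay":0,"az":0},{"dx":-15.3,"dy":-31.2,"dz":10,"ax":0,"ay":0,"az":0},{"dx":-15.3,"dy":-31.2,"dz":10,"ax":0,"ay":0,"az":0},{"dx":-15.3,"dy":-31.2,"dz":10,"ax":0,"ay":0,"az":0},{"dx":0,"dy":0,"dz":0,"ax":0,"ay":0,"az":0},{"dx":0,"dy":0,"dz":0,"ax":0,"ay":0,"az":0}]' - -; python3 go.py .417 .0562 .023 174
```

```text
time: 1.93
tool_pos: [0.4159, 0.0554, 0.1231]
tcp_rot: [-0.172, -3.135, 0.0]
wrist_force: [-0.4, 1.0, -0.6]
width: 0.451
grip_force: 0.0
t 1.9333 pos [0.4159 0.0554 0.1231] phi 173.74 turn [-0.01 -0.13 -0.26] shift mm [ -1.    0.9 100.1] F [-0.41  0.98 -0.58] w 0.451 g 0.0 q6 -1.39
```

```bash
python3 -m jog '[{"dx":-1,"dy":1,"dz":25,"ax":0,"ay":0,"az":0},{"dx":0,"dy":0,"dz":25,"ax":0,"ay":0,"az":0},{"dx":0,"dy":0,"dz":20,"ax":0,"ay":0,"az":0},{"dx":0,"dy":0,"dz":15,"ax":0,"ay":0,"az":0},{"dx":0,"dy":0,"dz":10,"ax":0,"ay":0,"az":0},{"dx":0,"dy":0,"dz":5,"ax":0,"ay":0,"az":0},{"dx":0,"dy":0,"dz":0,"ax":0,"ay":0,"az":0},{"dx":0,"dy":0,"dz":0,"ax":0,"ay":0,"az":0}]' 0.45 50; python3 -m jog '[{"dx":0,"dy":0,"dz":0,"ax":0,"ay":0,"az":0},{"dx":0,"dy":0,"dz":0,"ax":0,"ay":0,"az":0},{"dx":0,"dy":0,"dz":0,"ax":0,"ay":0,"az":0},{"dx":0,"dy":0,"dz":0,"ax":0,"ay":0,"az":0},{"dx":0,"dy":0,"dz":0,"ax":0,"ay":0,"az":0},{"dx":0,"dy":0,"dz":0,"ax":0,"ay":0,"az":0},{"dx":0,"dy":0,"dz":0,"ax":0,"ay":0,"az":0},{"dx":0,"dy":0,"dz":0,"ax":0,"ay":0,"az":0}]' 0 50;python3 go.py .417 .0562 .023 174
```

```text
time: 2.6
tool_pos: [0.418, 0.0584, 0.0245]
tcp_rot: [0.163, 3.137, 0.0]
wrist_force: [0.9, -0.4, 0.6]
width: 0.452
grip_force: 0.0
time: 3.27
tool_pos: [0.419, 0.0581, 0.0253]
tcp_rot: [0.165, 3.135, 0.001]
wrist_force: [0.5, 1.4, 6.2]
width: 0.186
grip_force: 50.2
t 3.2667 pos [0.419  0.0581 0.0253] phi 173.98 turn [ 0.05  0.15 -0.02] shift mm [ 1.8 -2.1  2.3] F [0.54 1.36 6.19] w 0.186 g 50.2 q6 -1.39
```

```bash
python3 -m jog '[{"dx":0,"dy":0,"dz":-3,"ax":0,"ay":0,"az":0},{"dx":0,"dy":0,"dz":-10,"ax":0,"ay":0,"az":0},{"dx":0,"dy":0,"dz":-20,"ax":0,"ay":0,"az":0},{"dx":0,"dy":0,"dz":-20,"ax":0,"ay":0,"az":0},{"dx":0,"dy":0,"dz":-10,"ax":0,"ay":0,"az":0},{"dx":0,"dy":0,"dz":0,"ax":0,"ay":0,"az":0},{"dx":0,"dy":0,"dz":0,"ax":0,"ay":0,"az":0}]' - -
python3 - <<'E'
from h import *
from workcell import optics
o=[]
for n,(u,v) in(("scene",(270,230)),("top",(230,220))):
    c=optics.read_camera(n); pickle.dump(c,open(f'pics/{n}1.pkl','wb'))
    o.append(cv2.resize(c['img'][v:v+125,u:u+100,::-1],None,fx=4,fy=4,interpolation=2))
cv2.imwrite('pics/c3.png',np.hstack(o))
E
```

```text
time: 3.85
tool_pos: [0.4181, 0.0579, 0.0876]
tcp_rot: [0.164, 3.135, 0.0]
wrist_force: [0.4, 0.5, -0.9]
width: 0.181
grip_force: 49.3
```

View pics/c3.png

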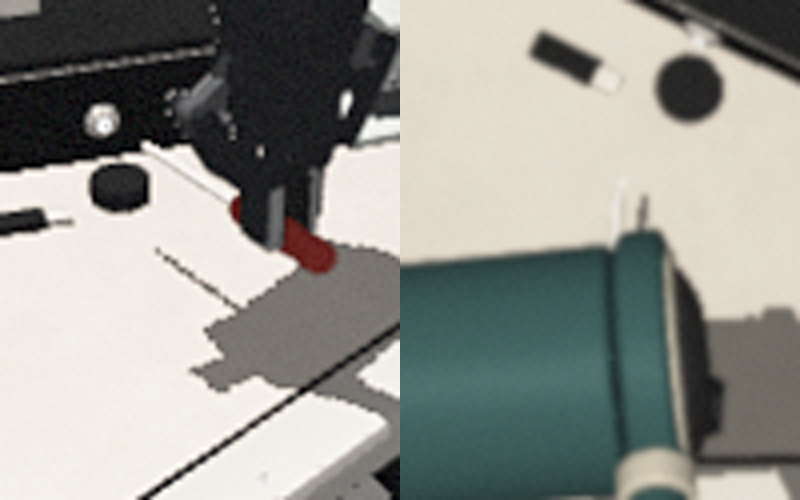

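Left: the scene view, screwdriver held by its red handle, tip at about (305.5, 265.7) px. Right: the top view, tip just visible at about (285.4, 265) px.

```bash
cat >> h.py <<'E'
def tri(cs,uvs):
    A=[];b=[]
    for c,uv in zip(cs,uvs):
        o,d=ray(c,[uv]);d=d[0]/np.linalg.norm(d[0]);M=np.eye(3)-np.outer(d,d);A.append(M);b.append(M@o)
    A=np.vstack(A);b=np.hstack(b);x=np.linalg.lstsq(A,b,rcond=None)[0];return x,np.linalg.norm(A@x-b)
E
python3 - <<'E'
from h import *
from workcell import bot
s=bot.read_state();R=Rn.from_rotvec(s['tcp_rot']).as_matrix()
T,S=load('top1'),load('scene1')
x,r=tri([S,T],[(305.3,265.6),(285.4,264.7)]);print(x,r,'tool frame mm',R.T@(x-s['tool_pos'])*1e3,s['tool_pos'])
g=S['img'].astype(int)
E
python3 go.py .42 -.13 .064 156.3
```

```text
[0.52521298 0.04636558 0.0716553 ] 0.003049215472761179 tool frame mm [-1.09169162e+02  7.55053862e-03  1.42727081e+01] [0.41666352 0.05776707 0.08609964]
t 3.95 pos [0.4167 0.0578 0.0861] phi 174.0 turn [-0.03 -0.09 17.7 ] shift mm [ -78.5 -170.6   22.1] F [ 0.22 -0.34 -0.87] w 0.186 g 49.3 q6 -1.39
```

```bash
python3 -m jog '[{"dx":4,"dy":0,"dz":0,"ax":0,"ay":0,"az":5.9},{"dx":4,"dy":0,"dz":0,"ax":0,"ay":0,"az":5.9},{"dx":4,"dy":0,"dz":0,"ax":0,"ay":0,"az":5.9},{"dx":0,"dy":0,"dz":0,"ax":0,"ay":0,"az":0},{"dx":0,"dy":0,"dz":0,"ax":0,"ay":0,"az":0}]' - -
python3 go.py .3987 -.1233 .067 156.3
```

```text
time: 4.37
tool_pos: [0.4048, 0.0603, 0.0858]
tcp_rot: [-0.64, -3.073, 0.001]
wrist_force: [-0.2, 0.2, -0.9]
width: 0.186
grip_force: 49.3
t 4.3667 pos [0.4048 0.0603 0.0858] phi 156.47 turn [-0.07 -0.11  0.17] shift mm [ -68.2 -170.5   18.8] F [-0.24  0.23 -0.93] w 0.186 g 49.3 q6 -1.07
```

```bash
python3 -m jog '[{"dx":0,"dy":-15,"dz":0,"ax":0,"ay":0,"az":0},{"dx":-7,"dy":-20,"dz":2,"ax":0,"ay":0,"az":0},{"dx":-8,"dy":-20,"dz":2,"ax":0,"ay":0,"az":0},{"dx":-8,"dy":-20,"dz":2,"ax":0,"ay":0,"az":0},{"dx":-8,"dy":-20,"dz":2,"ax":0,"ay":0,"az":0},{"dx":-8,"dy":-20,"dz":2,"ax":0,"ay":0,"az":0},{"dx":-8,"dy":-20,"dz":2,"ax":0,"ay":0,"az":0},{"dx":-8,"dy":-20,"dz":2,"ax":0,"ay":0,"az":0},{"dx":-8,"dy":-15,"dz":2,"ax":0,"ay":0,"az":0},{"dx":-8,"dy":0,"dz":2,"ax":0,"ay":0,"az":0},{"dx":-5,"dy":0,"dz":1,"ax":0,"ay":0,"az":0},{"dx":0,"dy":0,"dz":0,"ax":0,"ay":0,"az":0},{"dx":0,"dy":0,"dz":0,"ax":0,"ay":0,"az":0},{"dx":0,"dy":0,"dz":0,"ax":0,"ay":0,"az":0}]' - -
python3 go.py .3987 -.1233 .067 156.3
python3 - <<'E'
from h import *
from workcell import optics
o=[]
for n,(u,v) in(("scene",(335,200)),("top",(345,210))):
    c=optics.read_camera(n); pickle.dump(c,open(f'pics/{n}2.pkl','wb'))
    o.append(cv2.resize(c['img'][v:v+85,u:u+66,::-1],None,fx=6,fy=6,interpolation=2))
cv2.imwrite('pics/c4.png',np.hstack(o))
E
```

```text
time: 5.53
tool_pos: [0.407, -0.125, 0.0677]
tcp_rot: [-0.642, -3.074, -0.0]
wrist_force: [-0.1, -1.0, -0.4]
width: 0.183
grip_force: 49.4
t 5.5333 pos [ 0.407  -0.125   0.0677] phi 156.39 turn [ 0.01 -0.05  0.09] shift mm [ 8.3 -1.7  0.7] F [-0.09 -0.97 -0.4 ] w 0.183 g 49.4 q6 -1.52
```

View pics/c4.png

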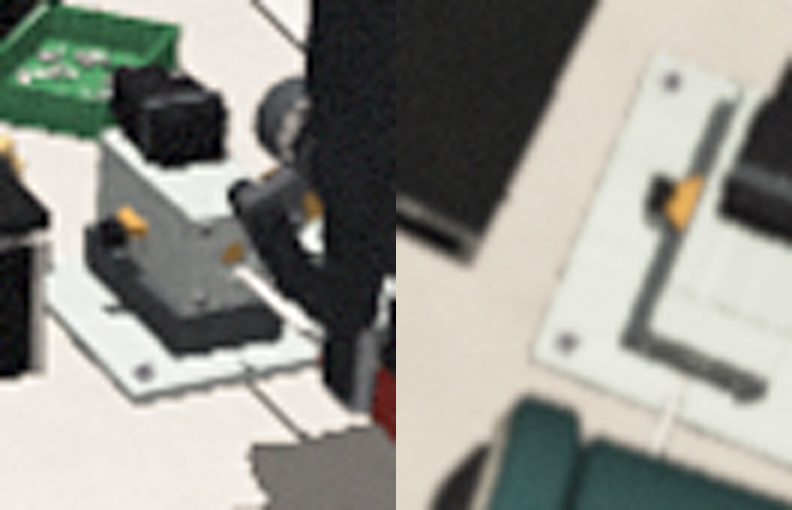

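```bash
python3 - <<'E'
from h import *
from workcell import bot
s=bot.read_state()
T,S=load('top2'),load('scene2')
y=np.radians(-23.7);ex=np.array([np.cos(y),np.sin(y),0]);ey=np.array([-ex[1],ex[0],0]);org=np.array([.5237,-.259,0])
ut,us=(392.7,274.7),(374.8,244.6)
x,r=tri([S,T],[us,ut]);L=lambda p:np.round([(p-org)@ex,(p-org)@ey,p[2]],4)
print('tip tri',x,r,'local',L(x)); print('tip kin',L(s['tool_pos']+ex*.109-[0,0,.015]))
print('top-only tip',L(onz(T,[ut],.052)[0]))
print('scene-only tip at z.052',L(onz(S,[us],.052)[0]))
for nm,p in(('mouth',(-.045,.073,.052)),('TL',(-.045,.095,.074)),('TR',(-.045,.051,.074)),('BL',(-.045,.095,.03)),('BR',(-.045,.051,.03)),('plFL',(-.06,.125,.008)),('plFLscrew',(-.05,.115,.008)),('baseF',(-.045,.095,.008))):
    P=org+ex*p[0]+ey*p[1]+[0,0,p[2]]
    a=proj(S,P)[0];b=proj(T,P)[0]
    print(nm,'scene crop',((a-[335,200]+.5)*6).round(),'top crop',((b-[345,210]+.5)*6+[396,0]).round())
E
```

```text
tip tri [ 0.50281915 -0.16775792  0.05187429] 0.0019192363306468725 local [-0.0558  0.0752  0.0519]
tip kin [-0.0517  0.0757  0.0529]
top-only tip [-0.0565  0.074   0.052 ]
scene-only tip at z.052 [-0.0553  0.0764  0.052 ]
mouth scene crop [237. 258.] top crop [701. 361.]
TL scene crop [193. 219.] top crop [647. 328.]
TR scene crop [288. 202.] top crop [772. 379.]
BL scene crop [186. 314.] top crop [632. 343.]
BR scene crop [280. 296.] top crop [752. 393.]
plFL scene crop [135. 391.] top crop [530. 357.]
plFLscrew scene crop [146. 375.] top crop [567. 342.]
baseF scene crop [183. 361.] top crop [625. 351.]
```

```bash
python3 -m jog '[{"dx":0,"dy":-2,"dz":0,"ax":0,"ay":0,"az":0},{"dx":-4,"dy":0,"dz":0,"ax":0,"ay":0,"az":0},{"dx":-4,"dy":0,"dz":0,"ax":0,"ay":0,"az":0},{"dx":0,"dy":0,"dz":0,"ax":0,"ay":0,"az":0},{"dx":0,"dy":0,"dz":0,"ax":0,"ay":0,"az":0}]' - 60
for i in 1 2 3; do python3 -m jog '[{"dx":-2,"dy":0,"dz":0,"ax":0,"ay":0,"az":0},{"dx":0,"dy":0,"dz":0,"ax":0,"ay":0,"az":0}]' | sed -n 2,4p; done
```

```text
time: 6.05
tool_pos: [0.4142, -0.1311, 0.0682]
tcp_rot: [0.645, 3.074, -0.0]
wrist_force: [-0.2, 1.8, -0.6]
width: 0.174
grip_force: 63.4
tool_pos: [0.4157, -0.1319, 0.068]
tcp_rot: [0.645, 3.074, -0.0]
wrist_force: [-0.5, -0.3, 0.2]
tool_pos: [0.4169, -0.1324, 0.0677]
tcp_rot: [-0.645, -3.073, -0.0]
wrist_force: [-2.4, 1.2, -1.0]
tool_pos: [0.4186, -0.1331, 0.0676]
tcp_rot: [-0.645, -3.073, -0.0]
wrist_force: [-2.7, 0.8, 0.3]
```

```bash

for i in 1 2 3; do python3 -m jog '[{"dx":-1.5,"dy":0,"dz":0,"ax":0,"ay":0,"az":0},{"dx":0,"dy":0,"dz":0,"ax":0,"ay":0,"az":0}]' | sed -n 2,4p; done
```

```text
tool_pos: [0.4199, -0.1337, 0.0676]
tcp_rot: [-0.645, -3.073, -0.0]
wrist_force: [-3.6, 2.0, 0.2]
tool_pos: [0.4212, -0.1343, 0.0676]
tcp_rot: [-0.645, -3.073, -0.0]
wrist_force: [-4.8, 1.9, 0.2]
tool_pos: [0.4216, -0.1344, 0.0672]
tcp_rot: [-0.644, -3.071, -0.001]
wrist_force: [-7.3, 1.8, 0.9]
```

```bash
python3 -m jog '[{"dx":-1.5,"dy":0,"dz":0,"ax":0,"ay":0,"az":0},{"dx":0,"dy":0,"dz":0,"ax":0,"ay":0,"az":0},{"dx":0,"dy":0,"dz":0,"ax":0,"ay":0,"az":0},{"dx":0,"dy":0,"dz":0,"ax":0,"ay":0,"az":0},{"dx":0,"dy":0,"dz":0,"ax":0,"ay":0,"az":0},{"dx":0,"dy":0,"dz":0,"ax":0,"ay":0,"az":0},{"dx":0,"dy":0,"dz":0,"ax":0,"ay":0,"az":0}]'
python3 -m jog '[{"dx":0,"dy":0,"dz":0,"ax":0,"ay":0,"az":0},{"dx":0,"dy":0,"dz":0,"ax":0,"ay":0,"az":0},{"dx":0,"dy":0,"dz":0,"ax":0,"ay":0,"az":0},{"dx":0,"dy":0,"dz":0,"ax":0,"ay":0,"az":0},{"dx":0,"dy":0,"dz":0,"ax":0,"ay":0,"az":0},{"dx":0,"dy":0,"dz":0,"ax":0,"ay":0,"az":0},{"dx":0,"dy":0,"dz":0,"ax":0,"ay":0,"az":0}]'
```

```text
time: 7.63
tool_pos: [0.4218, -0.1345, 0.0668]
tcp_rot: [-0.644, -3.068, -0.002]
wrist_force: [-9.5, 3.6, 1.3]
width: 0.177
grip_force: 63.8
time: 8.22
tool_pos: [0.4218, -0.1346, 0.0668]
tcp_rot: [-0.644, -3.068, -0.002]
wrist_force: [-8.5, 3.4, 2.2]
width: 0.178
grip_force: 63.8
```

```bash
python3 -m jog '[{"dx":3,"dy":0,"dz":0,"ax":0,"ay":0,"az":0},{"dx":6,"dy":0,"dz":0,"ax":0,"ay":0,"az":0},{"dx":10,"dy":0,"dz":0,"ax":0,"ay":0,"az":0},{"dx":10,"dy":0,"dz":-3,"ax":0,"ay":0,"az":0},{"dx":10,"dy":5,"dz":-3,"ax":0,"ay":0,"az":0},{"dx":8,"dy":18,"dz":-3,"ax":0,"ay":0,"az":0},{"dx":8,"dy":22,"dz":-3,"ax":0,"ay":0,"az":0},{"dx":8,"dy":22,"dz":0,"ax":0,"ay":0,"az":0},{"dx":8,"dy":22,"dz":0,"ax":0,"ay":0,"az":0},{"dx":4,"dy":22,"dz":0,"ax":0,"ay":0,"az":0},{"dx":0,"dy":22,"dz":0,"ax":0,"ay":0,"az":0},{"dx":0,"dy":20,"dz":0,"ax":0,"ay":0,"az":0},{"dx":0,"dy":10,"dz":0,"ax":0,"ay":0,"az":-5.9},{"dx":0,"dy":10,"dz":0,"ax":0,"ay":0,"az":-5.9},{"dx":0,"dy":0,"dz":0,"ax":0,"ay":0,"az":-5.9},{"dx":0,"dy":0,"dz":0,"ax":0,"ay":0,"az":0},{"dx":0,"dy":0,"dz":0,"ax":0,"ay":0,"az":0}]' - 50
python3 go.py .419 .0581 .0265 174
```

```text
time: 9.63
tool_pos: [0.4245, 0.0536, 0.0806]
tcp_rot: [0.168, 3.136, 0.0]
wrist_force: [-0.3, -0.8, -1.2]
width: 0.179
grip_force: 63.5
t 9.6333 pos [0.4245 0.0536 0.0806] phi 173.88 turn [ 0.01  0.08 -0.12] shift mm [ 6.   3.9 54.1] F [-0.32 -0.76 -1.22] w 0.179 g 63.5 q6 -1.4
```

```bash
python3 -m jog '[{"dx":2,"dy":2,"dz":15,"ax":0,"ay":0,"az":0},{"dx":2,"dy":1,"dz":18,"ax":0,"ay":0,"az":0},{"dx":0,"dy":0,"dz":10,"ax":0,"ay":0,"az":0},{"dx":0,"dy":0,"dz":5,"ax":0,"ay":0,"az":0},{"dx":0,"dy":0,"dz":2.5,"ax":0,"ay":0,"az":0},{"dx":0,"dy":0,"dz":0,"ax":0,"ay":0,"az":0},{"dx":0,"dy":0,"dz":0,"ax":0,"ay":0,"az":0}]'
for i in 1 2 3; do python3 -m jog '[{"dx":0,"dy":0,"dz":1,"ax":0,"ay":0,"az":0},{"dx":0,"dy":0,"dz":0,"ax":0,"ay":0,"az":0}]' | sed -n 2,4p; done
```

```text
time: 10.22
tool_pos: [0.4215, 0.0565, 0.03]
tcp_rot: [0.166, 3.136, 0.0]
wrist_force: [-1.2, 0.7, -0.3]
width: 0.177
grip_force: 63.5
tool_pos: [0.4216, 0.0566, 0.0291]
tcp_rot: [0.165, 3.136, 0.0]
wrist_force: [-0.1, 0.4, -0.7]
tool_pos: [0.4211, 0.0566, 0.0277]
tcp_rot: [0.165, 3.137, 0.0]
wrist_force: [0.8, -0.6, -1.8]
tool_pos: [0.4208, 0.0566, 0.0264]
tcp_rot: [-0.164, -3.137, 0.0]
wrist_force: [0.1, 0.5, -0.9]
```

```bash
python3 -m jog '[{"dx":0,"dy":0,"dz":1,"ax":0,"ay":0,"az":0},{"dx":0,"dy":0,"dz":0.5,"ax":0,"ay":0,"az":0},{"dx":0,"dy":0,"dz":0,"ax":0,"ay":0,"az":0}]'
python3 -m jog '[{"dx":0,"dy":0,"dz":0,"ax":0,"ay":0,"az":0},{"dx":0,"dy":0,"dz":0,"ax":0,"ay":0,"az":0},{"dx":0,"dy":0,"dz":0,"ax":0,"ay":0,"az":0},{"dx":0,"dy":0,"dz":0,"ax":0,"ay":0,"az":0},{"dx":0,"dy":0,"dz":-5,"ax":0,"ay":0,"az":0},{"dx":0,"dy":0,"dz":-20,"ax":0,"ay":0,"az":0},{"dx":0,"dy":0,"dz":-30,"ax":0,"ay":0,"az":0},{"dx":0,"dy":0,"dz":-35,"ax":0,"ay":0,"az":0},{"dx":0,"dy":0,"dz":-35,"ax":0,"ay":0,"az":0},{"dx":0,"dy":0,"dz":-35,"ax":0,"ay":0,"az":0},{"dx":0,"dy":0,"dz":-25,"ax":0,"ay":0,"az":0},{"dx":0,"dy":0,"dz":0,"ax":0,"ay":0,"az":0}]' 0.6 -
python3 - <<'E'
from h import *
from workcell import optics
c=optics.read_camera('scene'); pickle.dump(c,open('pics/scene3.pkl','wb')); cv2.imwrite('pics/s3.png',c['img'][:,:,::-1])
E
python3 go.py .5379 -.281 .185 156.3
```

```text
time: 10.97
tool_pos: [0.421, 0.0566, 0.0254]
tcp_rot: [-0.164, -3.137, 0.0]
wrist_force: [-1.0, -0.3, 4.2]
width: 0.179
grip_force: 64.2
time: 11.97
tool_pos: [0.425, 0.0569, 0.2171]
tcp_rot: [0.164, 3.125, 0.002]
wrist_force: [1.4, -0.2, 0.7]
width: 0.603
grip_force: 0.0
t 12.0167 pos [0.4235 0.0568 0.2141] phi 174.0 turn [ 0.15  0.45 17.7 ] shift mm [-240.5 -263.3   29.1] F [ 0.11  0.04 -0.55] w 0.606 g 0.0 q6 -1.39
```

View pics/s3.png

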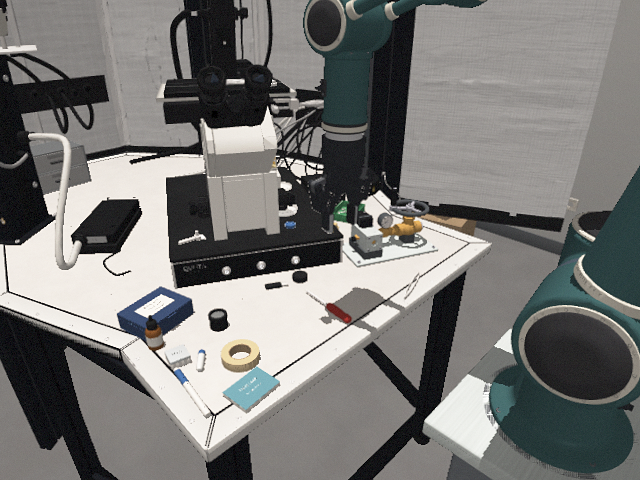

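Screwdriver is lying at about (330, 305) px, back on the table; bystanders are undisturbed.

```bash
python3 -m jog '[{"dx":0,"dy":0,"dz":0,"ax":0,"ay":0,"az":5.9},{"dx":0,"dy":0,"dz":0,"ax":0,"ay":0,"az":5.9},{"dx":0,"dy":0,"dz":0,"ax":0,"ay":0,"az":5.9},{"dx":-17,"dy":-19,"dz":0,"ax":0,"ay":0,"az":0},{"dx":-17,"dy":-19,"dz":0,"ax":0,"ay":0,"az":0},{"dx":-17,"dy":-19,"dz":0,"ax":0,"ay":0,"az":0},{"dx":-17,"dy":-19,"dz":0,"ax":0,"ay":0,"az":0},{"dx":-17,"dy":-19,"dz":0,"ax":0,"ay":0,"az":0},{"dx":-17,"dy":-19,"dz":0,"ax":0,"ay":0,"az":0},{"dx":-17,"dy":-19,"dz":0,"ax":0,"ay":0,"az":0},{"dx":-17,"dy":-19,"dz":0,"ax":0,"ay":0,"az":0},{"dx":-17,"dy":-19,"dz":0,"ax":0,"ay":0,"az":0},{"dx":-17,"dy":-19,"dz":0,"ax":0,"ay":0,"az":0},{"dx":-17,"dy":-19,"dz":0,"ax":0,"ay":0,"az":0},{"dx":-17,"dy":-19,"dz":0,"ax":0,"ay":0,"az":0},{"dx":-17,"dy":-17,"dz":0,"ax":0,"ay":0,"az":0},{"dx":-17,"dy":-17,"dz":0,"ax":0,"ay":0,"az":0},{"dx":0,"dy":0,"dz":0,"ax":0,"ay":0,"az":0},{"dx":0,"dy":0,"dz":0,"ax":0,"ay":0,"az":0}]' 0.6 50
python3 go.py .5379 -.281 .138 156.3
```

```text
time: 13.6
tool_pos: [0.5327, -0.2794, 0.2079]
tcp_rot: [-0.647, -3.071, -0.002]
wrist_force: [-0.1, 0.4, 1.5]
width: 0.603
grip_force: 0.0
t 13.6 pos [ 0.5327 -0.2794  0.2079] phi 156.2 turn [ 0.03 -0.2  -0.1 ] shift mm [-5.4  0.7 69.9] F [-0.12  0.39  1.52] w 0.603 g 0.0 q6 -1.68
```

```bash
python3 -m jog '[{"dx":-5.4,"dy":0.7,"dz":0,"ax":0,"ay":0,"az":0},{"dx":0,"dy":0,"dz":10,"ax":0,"ay":0,"az":0},{"dx":0,"dy":0,"dz":15,"ax":0,"ay":0,"az":0},{"dx":0,"dy":0,"dz":15,"ax":0,"ay":0,"az":0},{"dx":0,"dy":0,"dz":15,"ax":0,"ay":0,"az":0},{"dx":0,"dy":0,"dz":10,"ax":0,"ay":0,"az":0},{"dx":0,"dy":0,"dz":5,"ax":0,"ay":0,"az":0},{"dx":0,"dy":0,"dz":0,"ax":0,"ay":0,"az":0},{"dx":0,"dy":0,"dz":0,"ax":0,"ay":0,"az":0}]'
python3 -m jog '[{"dx":0,"dy":0,"dz":0,"ax":0,"ay":0,"az":0},{"dx":0,"dy":0,"dz":0,"ax":0,"ay":0,"az":0},{"dx":0,"dy":0,"dz":0,"ax":0,"ay":0,"az":0},{"dx":0,"dy":0,"dz":0,"ax":0,"ay":0,"az":0},{"dx":0,"dy":0,"dz":0,"ax":0,"ay":0,"az":0},{"dx":0,"dy":0,"dz":0,"ax":0,"ay":0,"az":0},{"dx":0,"dy":0,"dz":0,"ax":0,"ay":0,"az":0},{"dx":0,"dy":0,"dz":0,"ax":0,"ay":0,"az":0}]' 0 40
python3 go.py .5379 -.281 .138 156.3
```

```text
time: 14.35
tool_pos: [0.5387, -0.2802, 0.1399]
tcp_rot: [-0.644, -3.075, -0.0]
wrist_force: [0.6, -0.2, 0.7]
width: 0.598
grip_force: 0.0
time: 15.02
tool_pos: [0.5391, -0.2814, 0.1409]
tcp_rot: [0.645, 3.073, -0.002]
wrist_force: [-2.9, -4.0, 5.1]
width: 0.192
grip_force: 39.3
t 15.0167 pos [ 0.5391 -0.2814  0.1409] phi 156.3 turn [-0.07  0.09  0.  ] shift mm [ 1.2 -0.1  2.9] F [-2.95 -4.    5.08] w 0.192 g 39.3 q6 -1.68
```

```bash
python3 - <<'E'
import numpy as np
a=np.radians(73-15*np.arange(18));p=45*np.c_[-np.cos(a),np.sin(a)]
for i,d in enumerate(np.diff(p,axis=0)):print(73-15*(i+1),d.round(1))
E
```

```text
58 [-10.7  -4.9]
43 [-9.1 -7.5]
28 [-6.8 -9.6]
13 [ -4.1 -11. ]
-2 [ -1.1 -11.7]
-17 [  1.9 -11.6]
-32 [  4.9 -10.7]
-47 [ 7.5 -9.1]
-62 [ 9.6 -6.8]
-77 [11.  -4.1]
-92 [11.7 -1.1]
-107 [11.6  1.9]
-122 [10.7  4.9]
-137 [9.1 7.5]
-152 [6.8 9.6]
-167 [ 4.1 11. ]
-182 [ 1.1 11.7]
```

```bash
python3 -m jog '[{"dx":-10.7,"dy":-4.9,"dz":0.1,"ax":0,"ay":0,"az":0},{"dx":-9.1,"dy":-7.5,"dz":0.1,"ax":0,"ay":0,"az":0},{"dx":-6.8,"dy":-9.6,"dz":0.1,"ax":0,"ay":0,"az":0},{"dx":0,"dy":0,"dz":0,"ax":0,"ay":0,"az":0}]' - 40
python3 -m jog '[{"dx":-4.1,"dy":-11,"dz":0.1,"ax":0,"ay":0,"az":0},{"dx":-1.1,"dy":-11.7,"dz":0.1,"ax":0,"ay":0,"az":0},{"dx":1.9,"dy":-11.6,"dz":0.1,"ax":0,"ay":0,"az":0},{"dx":0,"dy":0,"dz":0,"ax":0,"ay":0,"az":0}]'
python3 -m jog '[{"dx":4.9,"dy":-10.7,"dz":0.1,"ax":0,"ay":0,"az":0},{"dx":7.5,"dy":-9.1,"dz":0.1,"ax":0,"ay":0,"az":0},{"dx":9.6,"dy":-6.8,"dz":0.1,"ax":0,"ay":0,"az":0},{"dx":0,"dy":0,"dz":0,"ax":0,"ay":0,"az":0}]'
python3 -m jog '[{"dx":11,"dy":-4.1,"dz":0.1,"ax":0,"ay":0,"az":0},{"dx":11.7,"dy":-1.1,"dz":0.1,"ax":0,"ay":0,"az":0},{"dx":11.6,"dy":1.9,"dz":0.1,"ax":0,"ay":0,"az":0},{"dx":0,"dy":0,"dz":0,"ax":0,"ay":0,"az":0}]'
python3 -m jog '[{"dx":10.7,"dy":4.9,"dz":0.1,"ax":0,"ay":0,"az":0},{"dx":9.1,"dy":7.5,"dz":0.1,"ax":0,"ay":0,"az":0},{"dx":0,"dy":0,"dz":0,"ax":0,"ay":0,"az":0},{"dx":0,"dy":0,"dz":0,"ax":0,"ay":0,"az":0}]'
```

```text
time: 15.35
tool_pos: [0.5551, -0.3122, 0.1406]
tcp_rot: [0.646, 3.073, 0.001]
wrist_force: [-1.3, -2.6, 8.0]
width: 0.187
grip_force: 39.5
time: 15.68
tool_pos: [0.5447, -0.345, 0.1406]
tcp_rot: [0.646, 3.071, 0.001]
wrist_force: [0.6, -2.4, 5.7]
width: 0.187
grip_force: 39.3
time: 16.02
tool_pos: [0.513, -0.3611, 0.1406]
tcp_rot: [0.646, 3.071, -0.003]
wrist_force: [-0.3, -3.2, 6.6]
width: 0.19
grip_force: 39.3
time: 16.35
tool_pos: [0.4792, -0.349, 0.1401]
tcp_rot: [0.646, 3.073, -0.002]
wrist_force: [-6.2, -2.9, 9.2]
width: 0.183
grip_force: 39.8
time: 16.68
tool_pos: [0.4666, -0.3287, 0.1398]
tcp_rot: [0.645, 3.074, 0.002]
wrist_force: [-3.4, 0.9, 9.6]
width: 0.187
grip_force: 40.0
```

```bash
python3 - <<'E'
import numpy as np
P=np.array([[.5391,-.2814],[.5551,-.3122],[.5447,-.345],[.513,-.3611],[.4792,-.349],[.4666,-.3287]])
A=np.c_[2*P,np.ones(len(P))];c=np.linalg.lstsq(A,(P**2).sum(1),rcond=None)[0]
r=np.sqrt(c[2]+c[0]**2+c[1]**2);d=P-c[:2];print(c[:2],r,(np.linalg.norm(d,axis=1)-r)*1e3,np.degrees(np.arctan2(d[:,1],d[:,0]))+23.7)
E
```

```text
[ 0.51002598 -0.31598764] 0.045208900508986544 [-0.0247949   0.02397852  0.00176817  0.00138356 -0.04190988  0.03952461] [  73.64993281   28.50336918  -16.21981445  -62.5282513  -109.33846268
 -139.98333264]
```

```bash
python3 -m jog '[{"dx":6.8,"dy":9.6,"dz":0.1,"ax":0,"ay":0,"az":0},{"dx":3.5,"dy":9.4,"dz":0.1,"ax":0,"ay":0,"az":0},{"dx":0,"dy":0,"dz":0,"ax":0,"ay":0,"az":0},{"dx":0,"dy":0,"dz":0,"ax":0,"ay":0,"az":0}]'
for i in 1 2 3 4 5; do python3 -m jog '[{"dx":0.4,"dy":3,"dz":0,"ax":0,"ay":0,"az":0},{"dx":0,"dy":0,"dz":0,"ax":0,"ay":0,"az":0},{"dx":0,"dy":0,"dz":0,"ax":0,"ay":0,"az":0}]' >/dev/null; python3 - <<'E'
import numpy as np
from workcell import bot
s=bot.read_state();d=s['tool_pos'][:2]-[.51003,-.31599];print(np.degrees(np.arctan2(d[1],d[0]))+23.7,np.linalg.norm(d)*1e3,s['tool_pos'][2],s['wrist_force'])
E
done
```

```text
time: 17.02
tool_pos: [0.4657, -0.307, 0.1396]
tcp_rot: [0.645, 3.073, 0.002]
wrist_force: [-1.0, 2.0, 8.3]
width: 0.188
grip_force: 39.9
189.26888167288436 45.12654872841649 0.13955604481635062 [-2.32562655 -0.76100317  8.37393103]
185.6427157111789 45.11208594567371 0.1395568877896492 [-2.3170549  -0.06240785  8.92479774]
181.83921826365608 45.13768748824315 0.1395270164115278 [-1.42873384  0.34353287  8.4241583 ]
179.23520295848434 45.144612729871994 0.1395886142205447 [-1.24894151 -5.01679479  6.52292979]
178.0330263863303 45.144604015140395 0.13967864107899328 [-3.56269213 -9.88929134  5.31743426]
```

```bash
python3 - <<'E'
import numpy as np
a=np.radians(173+15*np.arange(25));p=45.1*np.c_[-np.cos(a),np.sin(a)]
q=p.round(1)
for i,d in enumerate(np.diff(q,axis=0)):print(173+15*(i+1),d.round(1))
E
```

```text
188 [ -0.1 -11.8]
203 [ -3.2 -11.3]
218 [ -6.  -10.2]
233 [-8.4 -8.2]
248 [-10.2  -5.8]
263 [-11.4  -3. ]
278 [-11.8   0.1]
293 [-11.3   3.2]
308 [-10.2   6. ]
323 [-8.2  8.4]
338 [-5.8 10.2]
353 [-3.  11.4]
368 [ 0.1 11.8]
383 [ 3.2 11.3]
398 [ 6.  10.2]
413 [8.4 8.2]
428 [10.2  5.8]
443 [11.4  3. ]
458 [11.8 -0.1]
473 [11.3 -3.2]
488 [10.2 -6. ]
503 [ 8.2 -8.4]
518 [  5.8 -10.2]
533 [  3.  -11.4]
```

```bash
cat > ang.py <<'E'
import numpy as np
from workcell import bot
s=bot.read_state();d=s['tool_pos'][:2]-[.51003,-.31599];a=np.arctan2(d[1],d[0]);t=np.array([-np.sin(a),np.cos(a)]);F=s['wrist_force'][:2]
print('t',s['time'],'alpha',(np.degrees(a)+23.7)%360,'r',np.linalg.norm(d)*1e3,'z',s['tool_pos'][2],'Ftan',F@t,'Frad',F@[np.cos(a),np.sin(a)],'Fz',s['wrist_force'][2],'w',s['width'])
E
python3 -m jog '[{"dx":-0.1,"dy":-11.8,"dz":-0.1,"ax":0,"ay":0,"az":0},{"dx":-3.2,"dy":-11.3,"dz":-0.1,"ax":0,"ay":0,"az":0},{"dx":-6,"dy":-10.2,"dz":-0.1,"ax":0,"ay":0,"az":0},{"dx":-8.4,"dy":-8.2,"dz":-0.1,"ax":0,"ay":0,"az":0},{"dx":-10.2,"dy":-5.8,"dz":-0.1,"ax":0,"ay":0,"az":0},{"dx":-11.4,"dy":-3,"dz":-0.1,"ax":0,"ay":0,"az":0},{"dx":0,"dy":0,"dz":0,"ax":0,"ay":0,"az":0}]' >/dev/null; python3 ang.py
python3 -m jog '[{"dx":-11.8,"dy":0.1,"dz":-0.1,"ax":0,"ay":0,"az":0},{"dx":-11.3,"dy":3.2,"dz":-0.1,"ax":0,"ay":0,"az":0},{"dx":-10.2,"dy":6,"dz":-0.1,"ax":0,"ay":0,"az":0},{"dx":-8.2,"dy":8.4,"dz":-0.1,"ax":0,"ay":0,"az":0},{"dx":-5.8,"dy":10.2,"dz":-0.1,"ax":0,"ay":0,"az":0},{"dx":-3,"dy":11.4,"dz":-0.1,"ax":0,"ay":0,"az":0},{"dx":0,"dy":0,"dz":0,"ax":0,"ay":0,"az":0}]' >/dev/null; python3 ang.py
python3 -m jog '[{"dx":0.1,"dy":11.8,"dz":-0.1,"ax":0,"ay":0,"az":0},{"dx":3.2,"dy":11.3,"dz":-0.1,"ax":0,"ay":0,"az":0},{"dx":6,"dy":10.2,"dz":-0.1,"ax":0,"ay":0,"az":0},{"dx":8.4,"dy":8.2,"dz":-0.1,"ax":0,"ay":0,"az":0},{"dx":10.2,"dy":5.8,"dz":-0.1,"ax":0,"ay":0,"az":0},{"dx":11.4,"dy":3,"dz":-0.1,"ax":0,"ay":0,"az":0},{"dx":0,"dy":0,"dz":0,"ax":0,"ay":0,"az":0}]' >/dev/null; python3 ang.py
python3 -m jog '[{"dx":11.8,"dy":-0.1,"dz":-0.1,"ax":0,"ay":0,"az":0},{"dx":11.3,"dy":-3.2,"dz":-0.1,"ax":0,"ay":0,"az":0},{"dx":10.2,"dy":-6,"dz":-0.1,"ax":0,"ay":0,"az":0},{"dx":8.2,"dy":-8.4,"dz":-0.1,"ax":0,"ay":0,"az":0},{"dx":5.8,"dy":-10.2,"dz":-0.1,"ax":0,"ay":0,"az":0},{"dx":3,"dy":-11.4,"dz":-0.1,"ax":0,"ay":0,"az":0},{"dx":0,"dy":0,"dz":0,"ax":0,"ay":0,"az":0}]' >/dev/null; python3 ang.py
```

```text
t 18.85 alpha 263.74482233536224 r 45.475123046870884 z 0.14013591739826736 Ftan 2.5382848832299434 Frad -2.331942276659571 Fz 6.055497876277552 w 0.18870557931235812
t 19.4333 alpha 353.64290868995556 r 45.13392077752475 z 0.14075498889335092 Ftan 0.7031128195404458 Frad 1.2507000303640556 Fz 6.395926554629151 w 0.18459995357032385
t 20.0167 alpha 87.58972181182203 r 44.93004581124956 z 0.14085824385509865 Ftan 1.5269856491991067 Frad -0.4490151187880786 Fz 9.554973557424415 w 0.18379013526041374
t 20.6 alpha 175.80019305578384 r 45.4309716614555 z 0.141633565480741 Ftan 2.2384898081483464 Frad -6.448676346529194 Fz 1.9834166764239094 w 0.18561602167816857
```

```bash
python3 -m jog '[{"dx":-0.1,"dy":-11.8,"dz":-0.1,"ax":0,"ay":0,"az":0},{"dx":-3.2,"dy":-11.3,"dz":-0.1,"ax":0,"ay":0,"az":0},{"dx":-6,"dy":-10.2,"dz":-0.1,"ax":0,"ay":0,"az":0},{"dx":-8.4,"dy":-8.2,"dz":-0.1,"ax":0,"ay":0,"az":0},{"dx":-10.2,"dy":-5.8,"dz":-0.1,"ax":0,"ay":0,"az":0},{"dx":-11.4,"dy":-3,"dz":-0.1,"ax":0,"ay":0,"az":0},{"dx":0,"dy":0,"dz":0,"ax":0,"ay":0,"az":0}]' >/dev/null; python3 ang.py
python3 -m jog '[{"dx":-11.8,"dy":0.1,"dz":-0.1,"ax":0,"ay":0,"az":0},{"dx":-11.3,"dy":3.2,"dz":-0.1,"ax":0,"ay":0,"az":0},{"dx":-10.2,"dy":6,"dz":-0.1,"ax":0,"ay":0,"az":0},{"dx":-8.2,"dy":8.4,"dz":-0.1,"ax":0,"ay":0,"az":0},{"dx":-5.8,"dy":10.2,"dz":-0.1,"ax":0,"ay":0,"az":0},{"dx":-3,"dy":11.4,"dz":-0.1,"ax":0,"ay":0,"az":0},{"dx":0,"dy":0,"dz":0,"ax":0,"ay":0,"az":0}]' >/dev/null; python3 ang.py
python3 -m jog '[{"dx":0.1,"dy":11.8,"dz":-0.1,"ax":0,"ay":0,"az":0},{"dx":3.2,"dy":11.3,"dz":-0.1,"ax":0,"ay":0,"az":0},{"dx":6,"dy":10.2,"dz":-0.1,"ax":0,"ay":0,"az":0},{"dx":8.4,"dy":8.2,"dz":-0.1,"ax":0,"ay":0,"az":0},{"dx":10.2,"dy":5.8,"dz":-0.1,"ax":0,"ay":0,"az":0},{"dx":11.4,"dy":3,"dz":-0.1,"ax":0,"ay":0,"az":0},{"dx":0,"dy":0,"dz":0,"ax":0,"ay":0,"az":0}]' >/dev/null; python3 ang.py
python3 -m jog '[{"dx":11.8,"dy":-0.1,"dz":-0.1,"ax":0,"ay":0,"az":0},{"dx":11.3,"dy":-3.2,"dz":-0.1,"ax":0,"ay":0,"az":0},{"dx":10.2,"dy":-6,"dz":-0.1,"ax":0,"ay":0,"az":0},{"dx":8.2,"dy":-8.4,"dz":-0.1,"ax":0,"ay":0,"az":0},{"dx":5.8,"dy":-10.2,"dz":-0.1,"ax":0,"ay":0,"az":0},{"dx":2.5,"dy":-9,"dz":-0.1,"ax":0,"ay":0,"az":0},{"dx":0,"dy":0,"dz":0,"ax":0,"ay":0,"az":0},{"dx":0,"dy":0,"dz":0,"ax":0,"ay":0,"az":0},{"dx":0,"dy":0,"dz":0,"ax":0,"ay":0,"az":0},{"dx":0,"dy":0,"dz":0,"ax":0,"ay":0,"az":0}]' >/dev/null; python3 ang.py
```

```text
t 21.1833 alpha 261.506718633263 r 45.53186473726561 z 0.14205005601588483 Ftan 2.628700202215851 Frad -1.7255840872710417 Fz 7.988976586678693 w 0.18635362172941974
t 21.7667 alpha 353.0203035733726 r 44.91685954297824 z 0.1429751490516646 Ftan 1.0346961662768202 Frad 5.8366471441905645 Fz 5.330059002664061 w 0.1825049275407775
t 22.35 alpha 88.34274614658636 r 44.836898297510764 z 0.14292157266450675 Ftan 2.102423939316185 Frad 1.020925561791124 Fz 9.07590236873274 w 0.18524905601975783
t 23.1833 alpha 172.8486344461152 r 45.39500177918114 z 0.1436379649570127 Ftan 1.6136388179135435 Frad -6.946818971710513 Fz 1.4074289650152996 w 0.18541366732188455
```

```bash
python3 -m jog '[{"dx":-1,"dy":-2,"dz":0,"ax":0,"ay":0,"az":0},{"dx":-1,"dy":-2,"dz":0,"ax":0,"ay":0,"az":0},{"dx":0,"dy":0,"dz":0,"ax":0,"ay":0,"az":0},{"dx":0,"dy":0,"dz":0,"ax":0,"ay":0,"az":0},{"dx":0,"dy":0,"dz":0,"ax":0,"ay":0,"az":0},{"dx":0,"dy":0,"dz":0,"ax":0,"ay":0,"az":0}]' >/dev/null; python3 ang.py;  python3 -m jog '[{"dx":0,"dy":-1,"dz":0,"ax":0,"ay":0,"az":0},{"dx":0,"dy":0,"dz":0,"ax":0,"ay":0,"az":0},{"dx":0,"dy":0,"dz":0,"ax":0,"ay":0,"az":0},{"dx":0,"dy":0,"dz":0,"ax":0,"ay":0,"az":0}]' >/dev/null; python3 ang.py
```

```text
t 23.6833 alpha 176.17490074042428 r 45.160031105652564 z 0.14350133857178093 Ftan -1.3573349682465452 Frad -1.6171718766526326 Fz 7.543946345477046 w 0.1828457807308669
t 24.0167 alpha 177.15512542214094 r 45.183229124685184 z 0.14350019227624614 Ftan -0.8621171854766316 Frad -0.9754795523162343 Fz 7.854642364284985 w 0.18707939679931584
```

```bash
python3 -m jog '[{"dx":0,"dy":-1.5,"dz":0,"ax":0,"ay":0,"az":0},{"dx":0,"dy":-1,"dz":0,"ax":0,"ay":0,"az":0},{"dx":0,"dy":0,"dz":0,"ax":0,"ay":0,"az":0},{"dx":0,"dy":0,"dz":0,"ax":0,"ay":0,"az":0},{"dx":0,"dy":0,"dz":0,"ax":0,"ay":0,"az":0},{"dx":0,"dy":0,"dz":0,"ax":0,"ay":0,"az":0}]' >/dev/null; python3 ang.py;  python3 -m jog '[{"dx":0,"dy":0,"dz":0,"ax":0,"ay":0,"az":0},{"dx":0,"dy":0,"dz":0,"ax":0,"ay":0,"az":0},{"dx":0,"dy":0,"dz":0,"ax":0,"ay":0,"az":0},{"dx":0,"dy":0,"dz":0,"ax":0,"ay":0,"az":0}]' >/dev/null; python3 ang.py
```

```text
t 24.5167 alpha 180.24143300577452 r 45.184071876336716 z 0.14352938508515128 Ftan -2.3004985046656405 Frad -0.9589486725039797 Fz 8.048995140746715 w 0.18497783930139644
t 24.85 alpha 180.2535873236206 r 45.18031917437257 z 0.14350499658325164 Ftan -2.156159144306979 Frad -0.6297288056969047 Fz 7.1517139908317935 w 0.18750858002426457
```

```bash
python3 -m jog '[{"dx":0,"dy":-0.4,"dz":0,"ax":0,"ay":0,"az":0},{"dx":0,"dy":0,"dz":0,"ax":0,"ay":0,"az":0},{"dx":0,"dy":0,"dz":0,"ax":0,"ay":0,"az":0},{"dx":0,"dy":0,"dz":0,"ax":0,"ay":0,"az":0},{"dx":0,"dy":0,"dz":0,"ax":0,"ay":0,"az":0},{"dx":0,"dy":0,"dz":0,"ax":0,"ay":0,"az":0}]' ; python3 ang.py; python3 -c "
from workcell import bot
print(bot.finish_job())"
```

```text
time: 25.35
tool_pos: [0.4685, -0.2983, 0.1435]
tcp_rot: [-0.646, -3.074, -0.004]
wrist_force: [1.8, 1.3, 8.7]
width: 0.183
grip_force: 40.4
t 25.35 alpha 180.62903417011702 r 45.1536488484677 z 0.1435355593377362 Ftan -1.8726500956634733 Frad -1.1503701261128716 Fz 8.694722667182715 w 0.183131363534848
the job is handed in; nothing more can be done
None
```

The job is handed in at 25 s on the robot's clock: the vent button was held fully in for just over a second, the screwdriver is back on the table, the valve was closed to its stop and reopened two turns (within about half a degree by my estimate), the gripper is still holding the handle, and I didn't touch the tape roll, loupe or brass weight.

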